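Park the parts box in its corner in front of the seamer

ROBOT

A 7-joint arm with a two-finger parallel gripper is mounted at the origin on a cart in front of the work surface, level with it; the furniture and walls round the work are solid. World frame = base frame: x ahead of the robot, y to its left, z up, the work surface at z = 0. Lengths are in m, angles in rad, forces in N, time in s.
With the tool pointing down it reaches from about 0.4 to 0.875 m from the base axis. Payload 19.3 kg.
Tool frame: the origin (TCP) lies between the finger pads; the fingertips stand 17 mm ahead of it and the grasp point (between the pads) lies 2 mm behind it; z points along the fingers, x is the direction in which the jaws open and shut, and the axes are right-handed (so a half turn about z gives the same grasp; the last joint's range is limited). The gripper opens to 85 mm and grips with 20 to 120 N. Pads are 22 mm wide; open, the fingers measure 114 mm over their backs; the gripper's body (76 mm by 85 mm) begins 54 mm behind the grasp point. The pads swing forward as they close: fully open they stand 13 mm farther back than shut.
Start: joints at [-1.384, 0.521, -0.036, 1.599, 0.021, 1.021, -0.113], TCP at [0.159, 0.604, 0.248] pointing down, gripper open.
Joint ranges: [-2.91, 2.91], [-0.3, 2.13], [-1.5, 1.42], [0.17, 2.43], [-1.26, 4.41], [0.16, 1.93], [-2.52, 2.52]. Speed limits (rad/s): [1.89, 1.89, 2.39, 2.39, 3.01, 3.01, 3.01].

INTERFACE

Orientations are given as [roll, pitch, yaw] about the fixed x, y, z axes, in that order (R = Rz(yaw) Ry(pitch) Rx(roll)).
In Python, from workcell import bot gives the robot as it stands. The module is installed in compiled form; this text tells all that it offers.
- The arm moves only by the tool arm_command, never from a script. Its argument "targets" is a list of rows, each a list of 6 numbers: the shift along the tool's x, y, z in mm, then the turn, a rotation vector about the tool's x, y, z in degrees. In form: [[x, y, z, wx, wy, wz], ...]. A call has 1 to 8 rows; each row shifts and turns the pose as measured when the row begins, along the tool's axes as they then stand; what a row does not reach is not made up. A row lasts 1/10 s, in which the tool goes at most 50 mm and 8.59 degrees, less where a joint would pass 70% of its speed; a pose out of reach is approached as far as the arm can. A call is refused whole if a number of a shift passes 50 or a number of a turn 8.59, either way. A call with a gripper value outside its range is refused whole. "grip" is the opening in per cent of the stroke, from 0 (shut) to 100 (fully open), set as the call begins (left out, the last holds). The fingers move at their own pace and stop on an object; "grip_force" is the grip in N (left out, the last holds). Time passes only in rows, so rows that do not move let the fingers close. It gives the time, the measured TCP pose, the force and the opening at its end, in the units of the state.
- bot.observe(): the state, without advancing time (a new reading comes with each control period).
- bot.grab_frame(name): name is "side" or "top" or "wrist"; returns a dict with "color" (384x512x3 uint8, red, green, blue), "depth" (384x512 float32, m along the optical axis (not along the pixel's ray), 0 where there is no reading), "fov_y" (degrees; the focal length in pixels is half the picture's height over the tangent of half this angle, whatever the lens; pixels are square), "cx", "cy" (the principal point, pixels), "R" (3x3) and "t" (3): a world point X has camera coordinates R X + t; the wrist camera has in their place "hand_eye" (4x4, takes a point from camera to tool coordinates, whose origin is the TCP and whose axes are the tool frame's). Camera axes: x right, y down, z forward; pixel columns grow to the right and rows downward; lengths in m; the calibration is good to about 2 mm. The wrist camera is an equidistant fisheye: a pixel r from the principal point sees the ray r / f radians off the axis. A picture is of the moment at which its call begins: read the wrist's pose just before it.
- bot.job_done(): hands the job in, once; it reports no verdict.
The state is a dict: "clock": time; "qpos": joint angles; "qd": joint speeds; "joint_efforts": joint torques, N m; "position": TCP position; "tool_rot": TCP orientation; "force": force on the tool from outside, world axes, zero at the start; "moment": the same for the moment, N m; "grip_width": finger opening in m.
Only numpy, scipy, OpenCV 4.12 (cv2) and the standard library are available. Lean on these libraries where they do the work, as an engineer would, in place of code of your own. Each camera call takes 0.05 s, during which the arm holds its last target. There are 200 camera calls.

TASK

Slide the small-parts box along the table with your fingertips into the aluminium corner stop in front of the seamer, until it sits square and snug against both arms of the corner: its long hinge side against the far arm, its left short side against the side arm. Push it gently, do not lift or tip it, and leave the other things on the table where they are.

Things in the scene. Friction and masses are not known exactly. Their poses are not given: they have to be found in the camera images.
- parts_box: Shut parts box, black with clear lid, loose, 0.2-0.45 kg, 45 mm high. Origin: centre of underside; x to its long hinge side (far side), y along it to the left. Walls: hinge side x=+59 mm, latch side x=-56, short sides y=+-82; the lid rim (43 to 45 mm up) overhangs 2 mm. Amid the latch side a latch stands out 5 mm. Starts up to 0.18 rad out of square. Parked, its axes are parallel to the corner's.
- corner: L-shaped stop of aluminium angle, 30 mm high, fixed to the table. Origin: inner corner on the table; x ahead (within 0.1 rad), y left. Far arm: face x=0, y from -200 mm to 0. Side arm: face y=0, x from -120 mm to 0. Walls (4 mm) and feet (22 mm) lie outside the faces. The box belongs at negative x and y, is pushed along +x and +y; its origin when parked: x=-59, y=-82 mm.
- tape_roll: Bystander: roll of packing tape lying flat, 101 mm across, 48 mm high, origin at the centre of its underside; left of the corner. Leave it alone.
- date_stamp: Bystander: hand stamp with a knob, 34 x 34 x 70 mm, standing; origin at the centre of its underside; farther left. Leave it alone.
- filled_can: Bystander: filled white can, 66 mm across, 122 mm high, standing; origin at the centre of its underside; left of the stamp. Leave it alone.
- hinge_side (a point): Middle of the foot of the box's hinge side: x=+59 mm, y=0, z=0 in the box's frame.

How it is judged:
By the outcome, as a careful person would: the job done as asked, in the order asked, and still so for the second after the job is handed in, with the robot touching nothing.
It also fails if it takes over 45 s, if anything falls off the work surface, if the arm or the gripper's body presses on something with over 40 N, if the wrist force passes 120 N, or if a joint passes its speed limit or range.

## Working session

There is one attempt and no reset: what is moved stays moved. The work goes in short steps, Python scripts to look and compute and a tool call to move; the robot and the scene stay as the last step left them, time stands still between calls to the robot, and variables do not carry over. Pictures are saved under pics/ and viewed, about 8 in all and at most 12, crops included, and the job is handed in when it is done.

Besides the shell and the picture viewer there is one more tool, called after "Request:" in YAML: its name, and indented under it one key for each argument. arm_command: Moves the arm, as the interface text tells. Its arguments: {"type":"object","properties":{"targets":{"type":"array"},"grip":{"type":"number"},"grip_force":{"type":"number"}},"required":["targets"]}

```bash
mkdir -p pics; python3 - <<'E'
from workcell import bot
import cv2,numpy as np
s=bot.observe();print(s)
fs=[]
for n in("top","side"):
    f=bot.grab_frame(n);np.save(n+".npy",f,allow_pickle=True)
    print(n,f['fov_y'],f['cx'],f['cy'],f['R'],f['t'])
    cv2.imwrite(f"pics/{n}.png",cv2.resize(f['color'][:,:,::-1],(768,576)))
E
```

```text
{'clock': 0.0, 'qpos': array([-1.38419985,  0.52203012, -0.03633894,  1.59999805,  0.02121601,
        1.02107201, -0.11278347]), 'qd': array([-9.44300825e-04, -4.22090861e-04,  1.51901415e-04,  7.93296767e-04,
        8.41646706e-05,  6.11793822e-04, -1.37851058e-03]), 'joint_efforts': array([-5.09818183e-04, -9.27117276e+01,  1.98000155e+00, -3.69939137e+01,
        1.79823639e-02,  8.11570790e-03, -5.21287529e-05]), 'position': array([0.15869241, 0.60419891, 0.24771911]), 'tool_rot': array([3.14150588e+00, 1.11865217e-03, 1.31402456e+00]), 'force': array([0.28197237, 0.08241094, 0.04645393]), 'moment': array([0.0019789 , 0.05157413, 0.01100681]), 'grip_width': 0.0852457111099826}
top 55.1403810327228 251.4554730095585 189.47095709603624 [[-0.00366287 -0.99953653  0.03022092]
 [-0.99803192  0.00176214 -0.06268326]
 [ 0.06260096 -0.03039104 -0.99757581]] [0.00118167 0.4664495  0.85081317]
side 46.92399519867036 258.48715308519996 186.44276594051675 [[ 0.98941317 -0.14509621 -0.00294578]
 [-0.07717221 -0.50883124 -0.85740027]
 [ 0.12290662  0.84855044 -0.51464173]] [-0.46213209  0.05804825  0.90982453]
```

View pics/top.png

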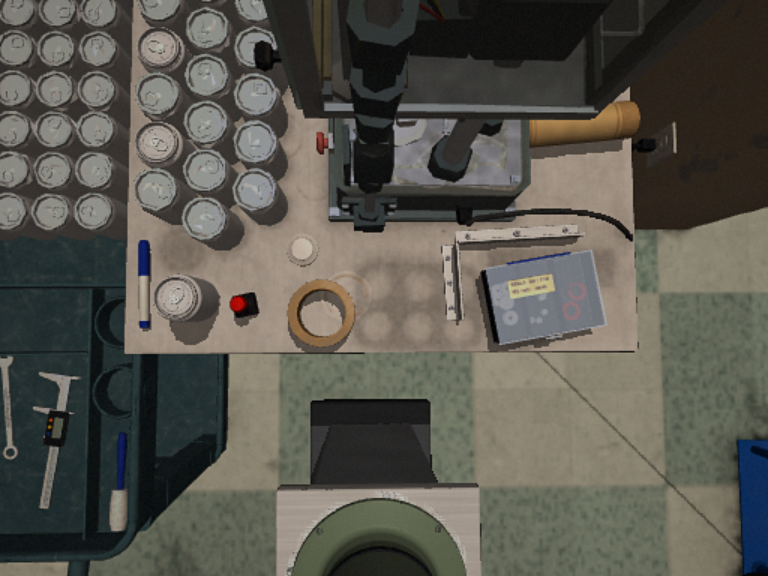

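View pics/side.png

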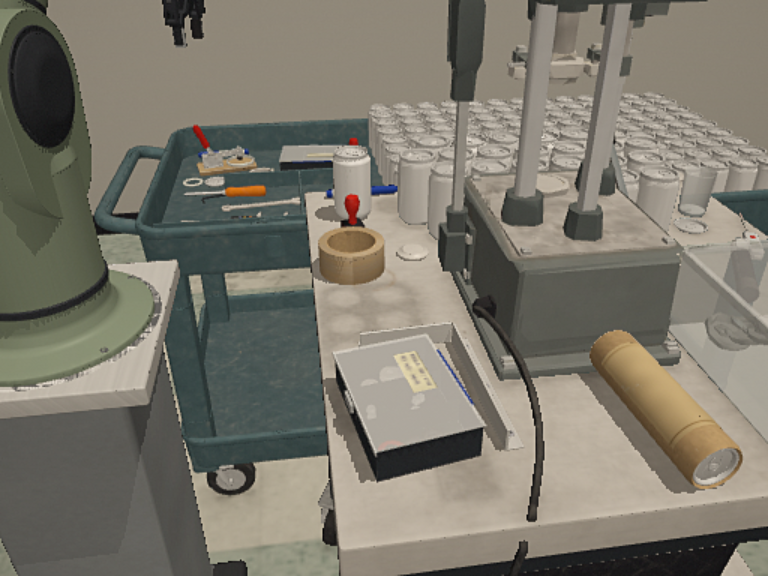

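```bash
cat >h.py <<'E'
import numpy as np,cv2
def foc(f): return 192/np.tan(np.radians(f['fov_y'])/2)
def ray(f,px,z):
    "pixels (full res) -> world on plane z"
    px=np.atleast_2d(px).astype(float);F=foc(f)
    d=np.c_[(px[:,0]-f['cx'])/F,(px[:,1]-f['cy'])/F,np.ones(len(px))]@f['R']
    c=-f['R'].T@f['t'];return c+d*((z-c[2])/d[:,2])[:,None]
def cloud(f):
    v,u=np.mgrid[:384,:512];F=foc(f);D=f['depth']
    P=np.stack([(u-f['cx'])/F*D,(v-f['cy'])/F*D,D],-1)
    return (P-f['t'])@f['R']
E
python3 - <<'E'
from h import *
for n,b in(("top",(280,140,420,240)),("side",(210,205,360,325))):
    f=np.load(n+".npy",allow_pickle=True).item();W=cloud(f)
    x,y=W[...,0],W[...,1];z=W[...,2]
    reg=(x>.4)&(x<.75)&(y<-.05)&(y>-.45)&(f['depth']>0)
    print(n,"table z",np.median(z[reg&(abs(z)<.015)]))
    m=(reg&(z>.038)&(z<.055)).astype(np.uint8)
    k,l,st,c=cv2.connectedComponentsWithStats(m);i=1+st[1:,4].argmax();p=W[l==i]
    print("lid z",np.median(p[:,2]),cv2.minAreaRect((p[:,:2]*1000).astype(np.float32)),st[i])
    m=reg&(z>.024)&(z<.036);p=W[m];print("wall",len(p),p.min(0),p.max(0))
    a,b0,c,d=b;im=cv2.resize(f['color'][b0:d,a:c,::-1],None,fx=5,fy=5,interpolation=cv2.INTER_CUBIC)
    cv2.imwrite(f"pics/{n}crop.png",im)
E
```

```text
top table z 0.0005342531885131766
lid z 0.04494333004635665 ((447.20745849609375, -256.07000732421875), (120.31820678710938, 168.93896484375), 9.770495414733887) [ 324  166   81   52 3386]
wall 479 [ 0.40132167 -0.40561062  0.02400634] [ 0.70125051 -0.0532297   0.03599685]
side table z -0.0004147143829174627
lid z 0.04417975589221278 ((448.6331481933594, -255.06271362304688), (121.3719482421875, 171.59982299804688), 9.343334197998047) [ 236  222   88   82 4636]
wall 1957 [ 0.40055043 -0.40686138  0.02401019] [ 0.74982728 -0.05092076  0.0359996 ]
```

View pics/topcrop.png

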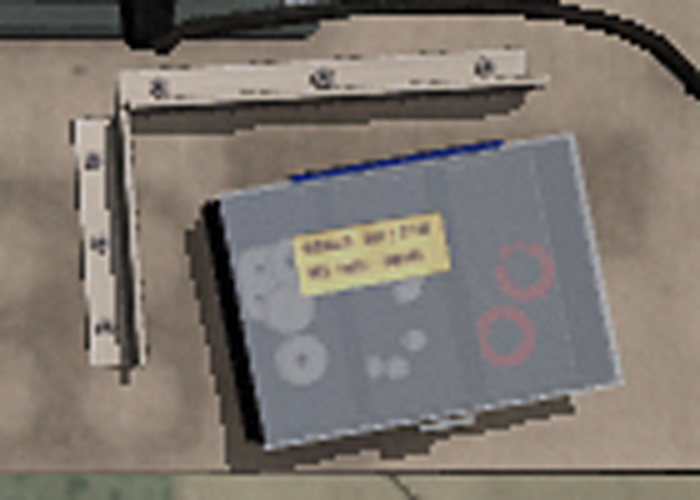

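```bash
python3 - <<'E'
from h import *
f=np.load("top.npy",allow_pickle=True).item();o=np.array([280,140])
q=lambda l,z:ray(f,np.array(l)/5+o-.4,z)[:,:2].round(4)
a=q([(130,107),(548,80)],.03);b=q([(128,110),(147,362)],.03)
print("far",a,"side",b)
for s in(a[1]-a[0],b[1]-b[0]):print(np.degrees(np.arctan2(s[1],s[0])))
print("lid FL,FR,NR,NL",q([(220,197),(575,133),(622,383),(265,447)],.045))
print("latch",q([(447,425)],.03),"table edge",q([(100,473),(600,473)],0))
W=cloud(f)
g=np.load("side.npy",allow_pickle=True).item()
W=cloud(g);z=W[...,2];m=(z>.02)&(z<.034)&(W[...,0]>.5)&(W[...,0]<.6)&(W[...,1]<-.17)&(W[...,1]>-.34);p=W[m]
# far-arm wall seen from side cam
for y in np.arange(-.33,-.17,.03):
    s=p[abs(p[:,1]-y)<.008];print(y.round(2),len(s),np.percentile(s[:,0],[2,50,98]).round(4) if len(s) else '')
E
```

```text
far [[ 0.5318 -0.1263]
 [ 0.5447 -0.324 ]] side [[ 0.5304 -0.1253]
 [ 0.413  -0.1326]]
-86.2667209333859
-176.44189623779775
lid FL,FR,NR,NL [[ 0.4883 -0.1644]
 [ 0.5178 -0.3297]
 [ 0.4026 -0.3483]
 [ 0.3743 -0.1832]]
latch [[ 0.3833 -0.2722]] table edge [[ 0.3603 -0.115 ]
 [ 0.359  -0.3565]]
-0.33 81 [0.5002 0.5103 0.5464]
-0.3 32 [0.5416 0.5428 0.5455]
-0.27 29 [0.5401 0.541  0.5439]
-0.24 27 [0.5382 0.5391 0.5421]
-0.21 102 [0.5364 0.5771 0.5876]
-0.18 59 [0.5349 0.578  0.5853]
```

```bash
cat >>h.py <<'E'
from scipy.spatial.transform import Rotation as Ro
C=np.array([.532,-.126]);CY=np.radians(3.6)
def rot(yaw,tilt): return Ro.from_euler('xyz',[np.pi,0,np.radians(yaw)])*Ro.from_rotvec([np.radians(tilt),0,0])
def plan(wps,step=45,pos=None,R=None):
    from workcell import bot
    if pos is None:
        s=bot.observe();pos=s['position'];R=Ro.from_euler('xyz',s['tool_rot'])
    for p,yaw,tilt in wps:
        p=np.array(p);T=rot(yaw,tilt)
        d=(R.inv()*T).as_rotvec(degrees=True);n=int(np.ceil(max(np.linalg.norm(p-pos)*1000/step,np.linalg.norm(d)/8.4,1)))
        k=Ro.from_rotvec(d/n,degrees=True);dp=(p-pos)/n
        for i in range(n):
            print([int(round(v)) for v in R.inv().apply(dp*1000)]+[round(float(v),1) for v in d/n]);R=R*k
        print('--',p);pos=p
E
python3 -c "
from h import *
plan([((.36,.38,.25),30,0),((.43,.05,.25),-30,0),((.40,-.262,.22),-86.4,0),((.352,-.262,.16),-86.4,8)])"
```

```text
[-24, 36, 0, 0.0, 0.0, 6.5]
[-19, 38, 0, 0.0, 0.0, 6.5]
[-15, 40, 0, 0.0, 0.0, 6.5]
[-10, 42, 0, 0.0, 0.0, 6.5]
[-6, 43, 0, 0.0, 0.0, 6.5]
[-1, 43, 0, 0.0, 0.0, 6.5]
[4, 43, 0, 0.0, 0.0, 6.5]
-- [0.36 0.38 0.25]
[-13, 40, 0, 0.0, -0.0, 7.5]
[-8, 41, 0, 0.0, -0.0, 7.5]
[-2, 42, 0, 0.0, -0.0, 7.5]
[3, 42, 0, 0.0, -0.0, 7.5]
[9, 41, 0, 0.0, -0.0, 7.5]
[14, 40, 0, 0.0, -0.0, 7.5]
[19, 38, 0, 0.0, -0.0, 7.5]
[24, 35, 0, 0.0, -0.0, 7.5]
-- [0.43 0.05 0.25]
[19, 41, 4, 0.0, -0.0, 8.1]
[24, 38, 4, 0.0, -0.0, 8.1]
[29, 34, 4, 0.0, -0.0, 8.1]
[34, 30, 4, 0.0, -0.0, 8.1]
[37, 25, 4, 0.0, -0.0, 8.1]
[41, 19, 4, 0.0, -0.0, 8.1]
[43, 13, 4, 0.0, -0.0, 8.1]
-- [ 0.4   -0.262  0.22 ]
[-2, 24, 30, 4.0, 0.0, 0.0]
[-2, 26, 28, 4.0, 0.0, 0.0]
-- [ 0.352 -0.262  0.16 ]
```

Request:
arm_command:
  targets:
    - [-24,36,0,0,0,6.5]
    - [-19,38,0,0,0,6.5]
    - [-15,40,0,0,0,6.5]
    - [-10,42,0,0,0,6.5]
    - [-6,43,0,0,0,6.5]
    - [-1,43,0,0,0,6.5]
    - [4,43,0,0,0,6.5]

```text
clock: 0.8
position: [0.3587, 0.3729, 0.2452]
tool_rot: [-3.142, 0.004, 0.501]
force: [1.0, 0.8, -0.3]
grip_width: 0.0855
```

Request:
arm_command:
  targets:
    - [-13,40,0,0,0,7.5]
    - [-8,41,0,0,0,7.5]
    - [-2,42,0,0,0,7.5]
    - [3,42,0,0,0,7.5]
    - [9,41,0,0,0,7.5]
    - [14,40,0,0,0,7.5]
    - [19,38,0,0,0,7.5]
    - [24,35,0,0,0,7.5]

```text
clock: 1.6
position: [0.4154, 0.0264, 0.2452]
tool_rot: [3.139, 0.002, -0.592]
force: [2.2, 1.4, -1.0]
grip_width: 0.0854
```

```bash
python3 -c "
from h import *
from workcell import bot
s=bot.observe();print(s['clock'],s['position'],s['tool_rot'],s['qpos'],s['force'])
plan([((.40,-.262,.22),-86.4,0),((.352,-.262,.16),-86.4,8)])"
```

```text
1.6 [0.41544187 0.02638702 0.24516911] [ 3.13855852e+00  2.12142921e-03 -5.92182783e-01] [-0.71422447  0.22379896  0.5989963   2.13811476 -0.16942249  0.82847237
 -0.60353387] [ 2.18168986  1.38809526 -1.02791701]
[21, 35, 4, 0.0, 0.0, 7.5]
[26, 32, 4, 0.0, 0.0, 7.5]
[30, 29, 4, 0.0, 0.0, 7.5]
[33, 25, 4, 0.0, 0.0, 7.5]
[36, 20, 4, 0.0, 0.0, 7.5]
[38, 15, 4, 0.0, 0.0, 7.5]
[40, 10, 4, 0.0, 0.0, 7.5]
-- [ 0.4   -0.262  0.22 ]
[-2, 24, 30, 4.0, -0.0, -0.0]
[-2, 26, 28, 4.0, -0.0, -0.0]
-- [ 0.352 -0.262  0.16 ]
```

Request:
arm_command:
  targets:
    - [21,35,4,0,0,7.5]
    - [26,32,4,0,0,7.5]
    - [30,29,4,0,0,7.5]
    - [33,25,4,0,0,7.5]
    - [36,20,4,0,0,7.5]
    - [38,15,4,0,0,7.5]
    - [40,10,4,0,0,7.5]

```text
clock: 2.3
position: [0.3941, -0.2726, 0.2172]
tool_rot: [3.141, -0.0, -1.545]
force: [1.2, 1.0, -0.0]
grip_width: 0.0854
```

```bash
python3 - <<'E'
from h import *
from workcell import bot
s=bot.observe();print(s['clock'],s['position'],s['tool_rot'],s['qpos'],s['force'])
f=bot.grab_frame("wrist");print(f['hand_eye'],f['fov_y'],f['cx'],f['cy']);np.save("w1.npy",dict(f,s=s),allow_pickle=True)
cv2.imwrite("pics/w1.png",cv2.resize(f['color'][:,:,::-1],(768,576)))
plan([((.352,-.262,.16),-86.4,8),((.352,-.262,.03),-86.4,8)])
E
```

```text
2.3 [ 0.39410295 -0.27263562  0.21722081] [ 3.14142514e+00 -4.76645294e-04 -1.54516057e+00] [-0.13554993  0.45173634  0.82487339  2.03469787 -0.44458607  0.83965348
 -0.60072359] [ 1.2434165   0.97618591 -0.0468004 ]
[[ 9.99999907e-01 -9.13222089e-05  4.20601705e-04  1.49959946e-03]
 [-3.49456594e-05  9.56776882e-01  2.90822964e-01 -7.31578223e-02]
 [-4.28980584e-04 -2.90822952e-01  9.56776790e-01 -1.26006037e-01]
 [ 0.00000000e+00  0.00000000e+00  0.00000000e+00  1.00000000e+00]] 65.70646984690485 253.43596231003372 192.76422829258638
[-9, 20, 29, 4.0, -0.2, -1.5]
[-9, 22, 27, 4.0, -0.2, -1.5]
-- [ 0.352 -0.262  0.16 ]
[0, 6, 43, -0.0, 0.0, 0.0]
[0, 6, 43, -0.0, 0.0, 0.0]
[0, 6, 43, -0.0, 0.0, 0.0]
-- [ 0.352 -0.262  0.03 ]
```

View pics/w1.png

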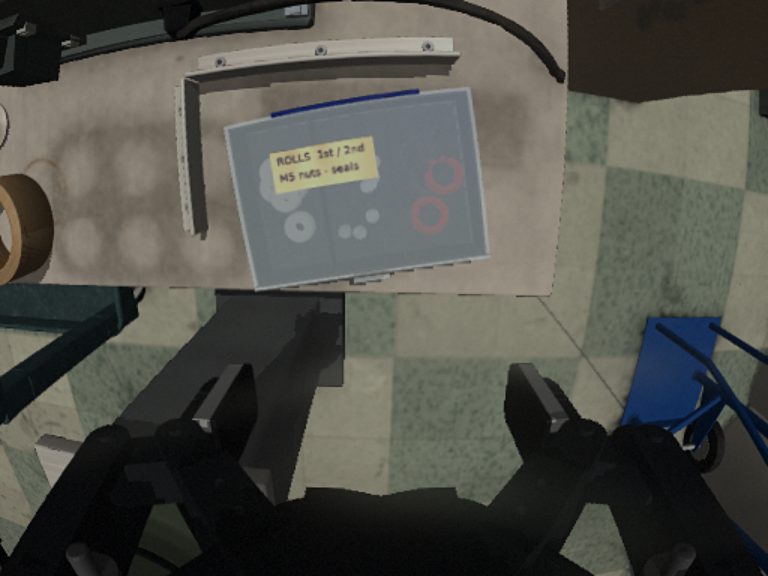

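The wrist view shows the lid corners at (226,128), (470,88), (489,257) and (257,290). The inner corner is near (197,78), the fingers are on the near side, and the latch is at (370,276). This agrees with the top view.

Request:
arm_command:
  targets:
    - [-9,20,29,4,0,-1.5]
    - [-9,22,27,4,0,-1.5]
    - [0,0,0,0,0,0]

```text
clock: 2.65
position: [0.3492, -0.265, 0.1572]
tool_rot: [-3.002, -0.012, -1.512]
force: [-1.3, 0.5, 0.2]
grip_width: 0.0856
```

```bash
python3 -c "
from h import *
from workcell import bot
s=bot.observe();print(s['clock'],s['position'],s['tool_rot'],s['qpos'],s['force'])
plan([((.352,-.262,.16),-86.4,8),((.352,-.262,.03),-86.4,8)])"
```

```text
2.65 [ 0.34916139 -0.26504396  0.15719926] [-3.00179016 -0.01234861 -1.51189992] [ 0.0726346   0.40570124  0.62361143  2.26363113 -0.66788775  0.52084251
 -0.28649403] [-1.28373308  0.49889633  0.1577007 ]
[-3, -3, -2, -0.0, -0.7, -0.1]
-- [ 0.352 -0.262  0.16 ]
[0, 6, 43, -0.0, -0.0, 0.0]
[0, 6, 43, -0.0, -0.0, 0.0]
[0, 6, 43, -0.0, -0.0, 0.0]
-- [ 0.352 -0.262  0.03 ]
```

Request:
arm_command:
  targets:
    - [-3,4,32,0,-0.7,0]
    - [0,5,32,0,0,0]
    - [0,5,32,0,0,0]
    - [0,4,24,0,0,0]
    - [0,0,0,0,0,0]

```text
clock: 3.15
position: [0.3501, -0.2621, 0.0326]
tool_rot: [-2.999, 0.002, -1.511]
force: [0.7, -0.5, 0.2]
grip_width: 0.0852
```

```bash
python3 - <<'E'
from h import *
from workcell import bot
s=bot.observe();print(s['clock'],s['position'],s['tool_rot'],s['qpos'],s['force'])
f=bot.grab_frame("side");g=bot.grab_frame("wrist")
im=np.hstack([cv2.resize(f['color'][180:330,200:360],(480,450)),cv2.resize(g['color'],(600,450))[:,140:460]])
cv2.imwrite("pics/b.png",im[:,:,::-1])
plan([((.352,-.262,.03),-86.4,8)])
E
```

```text
3.15 [ 0.35009673 -0.26207086  0.03259712] [-2.99919129e+00  2.39345725e-03 -1.51073051e+00] [ 0.45441266  0.63384559  0.14644232  2.30373153 -1.07450433  0.19578211
  0.1133426 ] [ 0.67389427 -0.46911872  0.2115465 ]
[-1, -1, 5, -0.3, -0.0, -0.1]
-- [ 0.352 -0.262  0.03 ]
```

View pics/b.png

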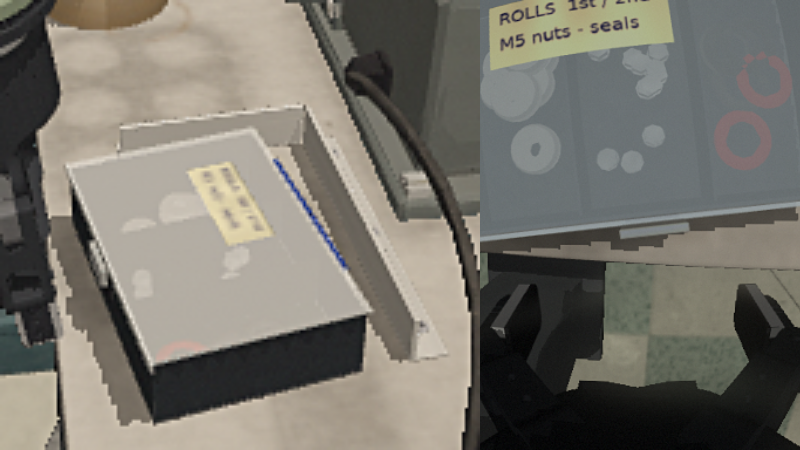

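Both fingertips are behind the latch side, straddling the latch. I'm starting the push ahead.

Request:
arm_command:
  targets:
    - [0,-6,0.9,0,0,0]
    - [0,-5,0.7,0,0,0]
    - [0,-5,0.7,0,0,0]
    - [0,-5,0.7,0,0,0]
    - [0,-5,0.7,0,0,0]
    - [0,-5,0.7,0,0,0]
    - [0,-5,0.7,0,0,0]
    - [0,-5,0.7,0,0,0]

```text
clock: 4.05
position: [0.3984, -0.2598, 0.0394]
tool_rot: [-2.993, -0.004, -1.506]
force: [-1.1, -0.4, -0.5]
grip_width: 0.0851
```

```bash
cat >>h.py <<'E'
def lid(names=("top","side")):
    from workcell import bot
    s=bot.observe();print(s['clock'],s['position'].round(4),s['tool_rot'].round(3),s['qpos'].round(2),s['force'].round(1))
    for n in names:
        f=bot.grab_frame(n);W=cloud(f);x,y,z=W[...,0],W[...,1],W[...,2]
        m=((x>.36)&(x<.6)&(y<-.1)&(y>-.4)&(z>.039)&(z<.05)).astype(np.uint8)
        k,l,st,c=cv2.connectedComponentsWithStats(m);i=1+st[1:,4].argmax();p=W[l==i]
        r=cv2.minAreaRect((p[:,:2]*1000).astype(np.float32));cc=np.array(r[0])/1000-C
        R=np.array([[np.cos(CY),np.sin(CY)],[-np.sin(CY),np.cos(CY)]])
        print(n,"corner frame lid centre mm (goal -57.5,-82)",(R@cc*1000).round(1),"size",np.round(r[1],0),"yaw",round(r[2],2),"z",p[:,2].mean().round(4))
        cv2.imwrite(f"pics/{n}_{s['clock']:.2f}.png",cv2.resize(f['color'][:,:,::-1],(768,576)))
E
python3 -c "
from h import *
lid()"
```

```text
4.05 [ 0.3984 -0.2598  0.0394] [-2.993 -0.004 -1.506] [ 0.3   0.66  0.27  2.22 -1.03  0.28 -0.01] [-1.1 -0.4 -0.5]
top corner frame lid centre mm (goal -57.5,-82) [ -74.2 -129. ] size [126. 169.] yaw 4.01 z 0.0449
side corner frame lid centre mm (goal -57.5,-82) [ -81.  -128.4] size [143. 172.] yaw 3.35 z 0.0442
```

Request:
arm_command:
  targets:
    - [0,-3,2.5,0,0,0]
    - [0,-3,2.5,0,0,0]
    - [0,-2.5,2.5,0,0,0]
    - [0,-2,1,0,0,0]

```text
clock: 4.55
position: [0.4102, -0.2594, 0.0319]
tool_rot: [-2.994, -0.004, -1.507]
force: [-3.6, 0.3, 0.3]
grip_width: 0.0853
```

Request:
arm_command:
  targets:
    - [0,-1.5,0.5,0,0,0]
    - [0,-1.5,0.5,0,0,0]

```text
clock: 4.75
position: [0.4133, -0.2593, 0.0311]
tool_rot: [-2.994, -0.004, -1.508]
force: [-2.4, -0.1, 0.9]
grip_width: 0.0856
```

Request:
arm_command:
  targets:
    - [0,-1.5,0.5,0,0,0]

```text
clock: 4.85
position: [0.4139, -0.2591, 0.0306]
tool_rot: [-2.995, -0.003, -1.508]
force: [-15.7, 1.1, 7.8]
grip_width: 0.0855
```

The force jumped to 16 N at the expected tool position, so the box is against the far arm. I'll ease off and check.

Request:
arm_command:
  targets:
    - [0,4,0,0,0,0]
    - [0,12,0,0,0,0]
    - [0,10,0,0,0,0]
    - [0,0,0,0,0,0]

```text
clock: 5.25
position: [0.3885, -0.2606, 0.0269]
tool_rot: [-2.994, -0.004, -1.507]
force: [0.3, -0.5, 1.2]
grip_width: 0.0855
```

```bash
python3 -c "
from h import *
lid()
plan([((.385,-.262,.15),-86.4,4)])"; ls pics
```

```text
5.25 [ 0.3885 -0.2606  0.0269] [-2.994 -0.004 -1.507] [ 0.36  0.67  0.2   2.24 -1.07  0.23  0.05] [ 0.3 -0.5  1.2]
top corner frame lid centre mm (goal -57.5,-82) [ -60.5 -129.1] size [126. 169.] yaw 3.53 z 0.0449
side corner frame lid centre mm (goal -57.5,-82) [ -59.6 -128.1] size [126. 171.] yaw 3.63 z 0.0441
[1, -4, -41, -1.5, -0.1, 0.0]
[1, -3, -41, -1.5, -0.1, 0.0]
[0, -2, -41, -1.5, -0.1, 0.0]
-- [ 0.385 -0.262  0.15 ]
b.png
side.png
side_4.05.png
side_5.25.png
sidecrop.png
top.png
top_4.05.png
top_5.25.png
topcrop.png
w1.png
```

Squared against the far arm: yaw is 3.6° and x is at the goal. Next I'll go round to the right short side.

Request:
arm_command:
  targets:
    - [1,6,-36,-1.5,0,0]
    - [1,-3,-41,-1.5,0,0]
    - [0,-2,-41,-1.5,0,0]
  grip: 60

```text
clock: 5.65
position: [0.375, -0.2623, 0.1349]
tool_rot: [-3.073, 0.001, -1.508]
force: [1.6, 0.1, -0.6]
grip_width: 0.0514
```

```bash
python3 -c "
from h import *
from workcell import bot
s=bot.observe();print(s['clock'],s['position'],s['tool_rot'],s['qpos'],s['force'])
plan([((.4855,-.38,.16),3.6,4)])"
```

```text
5.65 [ 0.37503759 -0.26230949  0.13485984] [-3.07271502e+00  1.24614288e-03 -1.50753484e+00] [-0.01785733  0.53252516  0.69948934  2.19229337 -0.71886894  0.59212896
 -0.2900002 ] [ 1.59386107  0.11156386 -0.6276902 ]
[11, -9, -2, -0.0, -0.6, -8.2]
[13, -8, -2, -0.0, -0.6, -8.2]
[13, -6, -2, -0.0, -0.6, -8.2]
[14, -4, -2, -0.0, -0.6, -8.2]
[15, -2, -2, -0.0, -0.6, -8.2]
[15, 0, -2, -0.0, -0.6, -8.2]
[14, 2, -2, -0.0, -0.6, -8.2]
[14, 4, -3, -0.0, -0.6, -8.2]
[13, 6, -3, -0.0, -0.6, -8.2]
[12, 8, -3, -0.0, -0.6, -8.2]
[11, 10, -3, -0.0, -0.6, -8.2]
-- [ 0.4855 -0.38    0.16  ]
```

Request:
arm_command:
  targets:
    - [11,-9,-2,0,-0.6,-8.2]
    - [13,-8,-2,0,-0.6,-8.2]
    - [13,-6,-2,0,-0.6,-8.2]
    - [14,-4,-2,0,-0.6,-8.2]
    - [15,-2,-2,0,-0.6,-8.2]
    - [15,0,-2,0,-0.6,-8.2]
    - [14,2,-2,0,-0.6,-8.2]
    - [14,4,-3,0,-0.6,-8.2]

```text
clock: 6.45
position: [0.4685, -0.3438, 0.1621]
tool_rot: [-3.077, -0.001, -0.313]
force: [-0.7, -0.1, -0.0]
grip_width: 0.0513
```

Request:
arm_command:
  targets:
    - [13,6,-3,0,-0.6,-8.2]
    - [12,8,-3,0,-0.6,-8.2]
    - [11,10,-3,0,-0.6,-8.2]
    - [0,0,0,0,0,0]

```text
clock: 6.85
position: [0.5049, -0.3756, 0.1709]
tool_rot: [-3.079, 0.003, 0.142]
force: [0.3, 0.5, -0.2]
grip_width: 0.0515
```

```bash
python3 -c "
from h import *
from workcell import bot
s=bot.observe();print(s['clock'],s['position'],s['tool_rot'],s['qpos'],s['force'],s['grip_width'])
plan([((.4855,-.382,.12),3.6,8),((.4855,-.378,.031),3.6,8)],30)"
```

```text
6.85 [ 0.50487128 -0.37562692  0.17086342] [-3.07921001e+00  2.76619189e-03  1.41623937e-01] [ 0.37709146  0.65774354  0.29533362  1.62910606 -0.27634478  0.94042837
  0.92967041] [ 0.30717875  0.47219625 -0.21952615] 0.0514673764550286
[-10, 3, 25, 2.2, 0.3, 2.2]
[-10, 5, 25, 2.2, 0.3, 2.2]
-- [ 0.4855 -0.382   0.12  ]
[0, 3, 30, -0.0, -0.0, -0.0]
[0, 3, 30, -0.0, -0.0, -0.0]
[0, 3, 30, -0.0, -0.0, -0.0]
-- [ 0.4855 -0.378   0.031 ]
```

Request:
arm_command:
  targets:
    - [-10,3,25,2.2,0.3,2.2]
    - [-10,5,25,2.2,0.3,2.2]
    - [0,0,0,0,0,0]

```text
clock: 7.15
position: [0.4864, -0.3808, 0.1197]
tool_rot: [-3.002, 0.0, 0.057]
force: [-0.6, 0.9, 0.1]
grip_width: 0.051
```

```bash
python3 -c "
from h import *
lid(('side','wrist')[:1])
from workcell import bot
cv2.imwrite('pics/w3.png',bot.grab_frame('wrist')['color'][:,:,::-1])
plan([((.4855,-.378,.031),3.6,8)],30)"
```

```text
7.15 [ 0.4864 -0.3808  0.1197] [-3.002  0.     0.057] [ 0.46  0.73  0.26  1.65 -0.36  0.91  0.95] [-0.6  0.9  0.1]
side corner frame lid centre mm (goal -57.5,-82) [ -59.6 -128.8] size [126. 171.] yaw 2.93 z 0.044
[-1, 2, 23, 0.0, -0.1, -0.0]
[-1, 2, 23, 0.0, -0.1, -0.0]
[-1, 3, 23, 0.0, -0.1, -0.0]
[-1, 3, 23, 0.0, -0.1, -0.0]
-- [ 0.4855 -0.378   0.031 ]
```

View pics/w3.png

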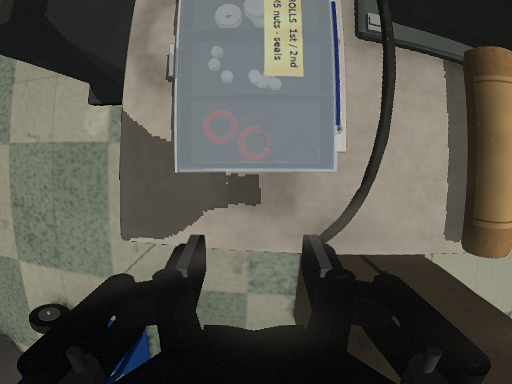

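```bash
python3 -c "
from h import *
f=np.load('top.npy',allow_pickle=True).item()
W=cloud(f);c=f['color'].astype(int).sum(2)
for y in(-.40,-.39,-.38,-.37,-.36,-.34):
    m=(abs(W[...,1]-y)<.003)&(W[...,0]>.46)&(W[...,0]<.62)&(c<150);p=W[m];print(y,p[:,0].round(3),p[:,2].round(3))"
```

```text
-0.4 [0.55  0.548 0.548 0.546 0.546 0.545 0.543 0.543] [0.019 0.017 0.019 0.015 0.016 0.008 0.017 0.007]
-0.39 [0.556 0.553 0.554 0.551 0.551 0.55  0.549 0.549 0.548 0.548] [0.03  0.03  0.028 0.028 0.029 0.022 0.027 0.025 0.018 0.021]
-0.38 [0.559 0.557 0.555 0.555 0.554 0.553 0.553] [0.037 0.036 0.037 0.036 0.027 0.033 0.033]
-0.37 [0.565 0.563 0.56  0.561 0.558 0.558 0.558 0.556 0.556] [0.044 0.044 0.044 0.043 0.043 0.045 0.042 0.04  0.042]
-0.36 [0.566 0.567 0.564 0.564 0.564 0.562 0.562 0.56  0.559 0.56 ] [0.05  0.047 0.051 0.049 0.051 0.049 0.048 0.045 0.051 0.048]
-0.34 [0.572 0.569 0.569 0.569 0.567 0.565 0.565] [0.058 0.059 0.057 0.058 0.06  0.058 0.057]
```

The cable runs at x ≥ 0.547 near the forward finger. I'll narrow the fingers and shift the tool 7 mm nearer for clearance.

Request:
arm_command:
  targets:
    - [-4,2,23,0,0,0]
    - [-3,2,23,0,0,0]
    - [0,3,23,0,0,0]
    - [0,3,18,0,0,0]
    - [0,0,0,0,0,0]
  grip: 45

```text
clock: 7.75
position: [0.4895, -0.3777, 0.04]
tool_rot: [-3.015, -0.012, 0.069]
force: [-0.4, 0.8, 0.3]
grip_width: 0.0384
```

```bash
python3 -c "
from h import *
from workcell import bot
s=bot.observe();print(s['clock'],s['position'],s['tool_rot'],s['qpos'],s['force'],s['grip_width'])
plan([((.481,-.345,.031),3.6,8)],5)"
```

```text
7.75 [ 0.48945427 -0.37766873  0.03995794] [-3.01509013 -0.01176892  0.06889983] [ 0.47527882  0.83211312  0.21467759  1.68626473 -0.39179131  0.74781772
  1.00027974] [-0.41980562  0.8327728   0.29516411] 0.03836774784175229
[-1, -5, 2, 0.1, -0.1, 0.1]
[-1, -5, 2, 0.1, -0.1, 0.1]
[-1, -5, 2, 0.1, -0.1, 0.1]
[-1, -5, 2, 0.1, -0.1, 0.1]
[-1, -5, 2, 0.1, -0.1, 0.1]
[-1, -5, 2, 0.1, -0.1, 0.1]
[-1, -5, 2, 0.1, -0.1, 0.1]
-- [ 0.481 -0.345  0.031]
```

Request:
arm_command:
  targets:
    - [-4,-2,4,0.4,-0.5,0.4]
    - [-4,-5,4,0,0,0]
    - [-1,-5,2,0,0,0]
    - [0,-5,1,0,0,0]
    - [0,-5,1,0,0,0]
    - [0,-5,1,0,0,0]

```text
clock: 8.35
position: [0.4798, -0.3489, 0.0341]
tool_rot: [-3.012, -0.005, 0.063]
force: [-0.3, -3.0, 0.9]
grip_width: 0.0385
```

Request:
arm_command:
  targets:
    - [0,-5,1,0,0,0]
    - [0,-5,1,0,0,0]
    - [0,-5,1,0,0,0]

```text
clock: 8.65
position: [0.479, -0.334, 0.0338]
tool_rot: [-3.015, -0.006, 0.062]
force: [-0.5, -5.4, 3.8]
grip_width: 0.0385
```

```bash
python3 -c "
from h import *
lid()
plan([((.484,-.303,.031),3.6,8)],5)"
```

```text
8.65 [ 0.479  -0.334   0.0338] [-3.015 -0.006  0.062] [ 0.43  0.8   0.2   1.78 -0.41  0.68  0.97] [-0.5 -5.4  3.8]
top corner frame lid centre mm (goal -57.5,-82) [ -59.9 -112.8] size [125. 175.] yaw 3.34 z 0.0449
side corner frame lid centre mm (goal -57.5,-82) [-89.2 -72.3] size [103.  62.] yaw 89.66 z 0.0441
[1, -4, 1, 0.1, -0.0, 0.0]
[1, -4, 1, 0.1, -0.0, 0.0]
[1, -4, 1, 0.1, -0.0, 0.0]
[1, -4, 1, 0.1, -0.0, 0.0]
[1, -4, 1, 0.1, -0.0, 0.0]
[1, -4, 1, 0.1, -0.0, 0.0]
[1, -4, 1, 0.1, -0.0, 0.0]
-- [ 0.484 -0.303  0.031]
```

Request:
arm_command:
  targets:
    - [0.5,-4,0.4,0,0,0]
    - [0.5,-4,0.4,0,0,0]
    - [0.5,-4,0.4,0,0,0]
    - [0.5,-4,0.4,0,0,0]
    - [0.5,-4,0.4,0,0,0]

```text
clock: 9.25
position: [0.4792, -0.3118, 0.0336]
tool_rot: [-3.013, -0.004, 0.062]
force: [-2.6, -1.9, -1.4]
grip_width: 0.0382
```

Request:
arm_command:
  targets:
    - [0,-2,0.3,0,0,0]
    - [0,-2,0.3,0,0,0]

```text
clock: 9.45
position: [0.4791, -0.307, 0.0336]
tool_rot: [-3.013, -0.004, 0.063]
force: [-2.5, -5.1, 0.7]
grip_width: 0.0385
```

```bash
python3 -c "
from h import *
lid(('top',))"
```

```text
9.45 [ 0.4791 -0.307   0.0336] [-3.013 -0.004  0.063] [ 0.39  0.79  0.2   1.83 -0.42  0.65  0.95] [-2.5 -5.1  0.7]
top corner frame lid centre mm (goal -57.5,-82) [-60.3 -90.9] size [126. 185.] yaw 3.6 z 0.0449
```

Request:
arm_command:
  targets:
    - [0,-1.2,0.2,0,0,0]

```text
clock: 9.6
position: [0.4791, -0.3056, 0.0336]
tool_rot: [-3.013, -0.004, 0.063]
force: [-2.2, -11.0, 1.5]
grip_width: 0.0387
```

Request:
arm_command:
  targets:
    - [0,-1.2,0.2,0,0,0]

```text
clock: 9.7
position: [0.479, -0.3055, 0.0337]
tool_rot: [-3.015, -0.005, 0.062]
force: [-1.2, -12.7, -0.6]
grip_width: 0.0382
```

Request:
arm_command:
  targets:
    - [0,-1.2,0.2,0,0,0]

```text
clock: 9.8
position: [0.479, -0.3055, 0.0337]
tool_rot: [-3.017, -0.005, 0.061]
force: [-1.5, -9.2, -2.1]
grip_width: 0.0383
```

Against the side arm: the tool stalled at about 11 N. I'll back off, lift and look.

Request:
arm_command:
  targets:
    - [0,4,0,0,0,0]
    - [0,12,-2,0,0,0]
    - [0,14,-6,0,0,0]
    - [0,10,-25,0,0,0]
    - [0,0,-35,0,0,0]
    - [0,0,-35,0,0,0]
    - [0,0,0,0,0,0]

```text
clock: 10.5
position: [0.4818, -0.3644, 0.1349]
tool_rot: [-3.015, -0.004, 0.06]
force: [0.2, -0.7, -0.4]
grip_width: 0.0385
```

```bash
python3 - <<'E'
from h import *
lid()
t=sorted(__import__('glob').glob('pics/*_1*.png'));print(t)
a=cv2.imread(t[1]);b=cv2.imread(t[0])
im=np.hstack([cv2.resize(a[200:360,420:620],(400,320)),cv2.resize(b[280:500,320:560],(400,367))[:320]])
a=cv2.resize(a[200:360,420:620],None,fx=2,fy=2);b=cv2.resize(b[300:480,320:530],None,fx=1.9,fy=1.78)[:320]
cv2.imwrite('pics/chk.png',np.hstack([a,b]))
plan([((.36,-.262,.15),-86.4,6)],40)
E
```

```text
10.5 [ 0.4818 -0.3644  0.1349] [-3.015 -0.004  0.06 ] [ 0.42  0.68  0.27  1.69 -0.35  0.89  0.94] [ 0.2 -0.7 -0.4]
top corner frame lid centre mm (goal -57.5,-82) [-60.1 -81.4] size [126. 169.] yaw 3.54 z 0.0448
side corner frame lid centre mm (goal -57.5,-82) [-59.5 -82.1] size [126. 170.] yaw 2.05 z 0.044
['pics/side_10.50.png', 'pics/top_10.50.png']
[-10, -10, 0, -0.1, 1.0, 8.1]
[-12, -8, -1, -0.1, 1.0, 8.1]
[-13, -7, -1, -0.1, 1.0, 8.1]
[-14, -5, -1, -0.1, 1.0, 8.1]
[-14, -3, -1, -0.1, 1.0, 8.1]
[-14, -1, -2, -0.1, 1.0, 8.1]
[-14, 1, -2, -0.1, 1.0, 8.1]
[-14, 3, -2, -0.1, 1.0, 8.1]
[-13, 5, -2, -0.1, 1.0, 8.1]
[-12, 7, -2, -0.1, 1.0, 8.1]
[-11, 9, -3, -0.1, 1.0, 8.1]
-- [ 0.36  -0.262  0.15 ]
```

View pics/chk.png

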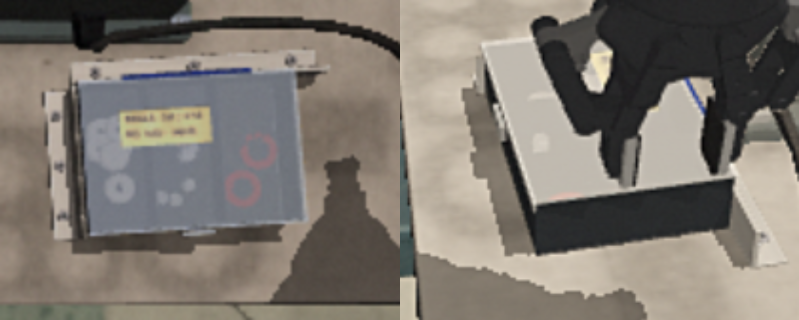

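The picture shows the lid parallel to both arms with no visible gap. One more gentle latch-side push will confirm that the side push did not open a gap at the far arm.

Request:
arm_command:
  targets:
    - [-10,-10,-4,0,1,8.1]
    - [-12,-8,-4,0,1,8.1]
    - [-13,-7,-1,0,1,8.1]
    - [-14,-5,-1,0,1,8.1]
    - [-14,-3,-1,0,1,8.1]
    - [-14,-1,-2,0,1,8.1]
    - [-14,1,-2,0,1,8.1]
    - [-14,3,-2,0,1,8.1]
  grip: 100

```text
clock: 11.4
position: [0.389, -0.2864, 0.146]
tool_rot: [-3.021, 0.016, -1.122]
force: [0.9, 0.2, -0.1]
grip_width: 0.0856
```

```bash
python3 -c "
from h import *
from workcell import bot
s=bot.observe();print(s['clock'],s['position'],s['tool_rot'],s['qpos'],s['force'],s['grip_width'])
plan([((.365,-.218,.15),-86.4,8),((.368,-.218,.032),-86.4,8)],30)"
```

```text
11.4 [ 0.3890472  -0.28639396  0.14600709] [-3.02116114  0.01583683 -1.12175165] [ 0.16467799  0.50913985  0.55713381  2.10956086 -0.64798844  0.65281509
  0.06840902] [ 0.87528336  0.15586313 -0.08043445] 0.08559629469614197
[-24, -3, -1, 0.4, 1.3, 7.3]
[-24, 0, -1, 0.4, 1.3, 7.3]
[-24, 3, -2, 0.4, 1.3, 7.3]
-- [ 0.365 -0.218  0.15 ]
[0, 3, 29, -0.0, -0.0, -0.0]
[0, 3, 29, -0.0, -0.0, -0.0]
[0, 3, 29, -0.0, -0.0, -0.0]
[0, 3, 29, -0.0, -0.0, -0.0]
-- [ 0.368 -0.218  0.032]
```

Request:
arm_command:
  targets:
    - [-24,-1,-1,0.4,1.3,7.3]
    - [-24,2,-1,0.4,1.3,7.3]
    - [-24,4,-2,0.4,1.3,7.3]
    - [0,0,0,0,0,0]

```text
clock: 11.8
position: [0.3574, -0.2161, 0.1473]
tool_rot: [-3.009, -0.001, -1.532]
force: [-0.2, -0.3, -0.7]
grip_width: 0.0853
```

```bash
python3 -c "
from h import *
from workcell import bot
s=bot.observe();print(s['clock'],s['position'],s['tool_rot'],s['qpos'],s['force'],s['grip_width'])
plan([((.368,-.218,.032),-86.4,8)],30)"
```

```text
11.8 [ 0.35736485 -0.21606944  0.14731081] [-3.00859529e+00 -5.70132882e-04 -1.53152903e+00] [-0.08970695  0.4173526   0.68259737  2.31919636 -0.75357498  0.49354728
 -0.32554154] [-0.16346121 -0.25132464 -0.6515727 ] 0.08528037451783732
[1, 1, 29, 0.1, -0.1, -0.3]
[1, 1, 29, 0.1, -0.1, -0.3]
[1, 1, 29, 0.1, -0.1, -0.3]
[1, 1, 29, 0.1, -0.1, -0.3]
-- [ 0.368 -0.218  0.032]
```

Request:
arm_command:
  targets:
    - [1,1,29,0.1,0,-0.4]
    - [1,1,29,0,0,-0.3]
    - [1,1,29,0,0,-0.3]
    - [1,1,29,0,0,-0.3]
    - [0,0,0,0,0,0]

```text
clock: 12.3
position: [0.3707, -0.2184, 0.0258]
tool_rot: [-3.009, 0.0, -1.498]
force: [0.5, -0.2, 1.2]
grip_width: 0.0856
```

```bash
python3 -c "
from h import *
from workcell import bot
s=bot.observe();print(s['clock'],s['position'],s['tool_rot'],s['qpos'],s['force'],s['grip_width'])
plan([((.4112,-.2157,.032),-86.4,8)],5)"
```

```text
12.3 [ 0.37068937 -0.21840353  0.02575715] [-3.00872016e+00  3.43852773e-04 -1.49839419e+00] [ 0.32188474  0.64733021  0.15510731  2.32424029 -1.216675    0.16925181
  0.14484688] [ 0.45006366 -0.23717355  1.16320505] 0.0855531795206709
[0, -5, 0, 0.0, 0.0, 0.1]
[0, -5, 0, 0.0, 0.0, 0.1]
[0, -5, 0, 0.0, 0.0, 0.1]
[0, -5, 0, 0.0, 0.0, 0.1]
[0, -5, 0, 0.0, 0.0, 0.1]
[0, -5, 0, 0.0, 0.0, 0.1]
[0, -5, 0, 0.0, 0.0, 0.1]
[0, -5, 0, 0.0, 0.0, 0.1]
[0, -5, 0, 0.0, 0.0, 0.1]
-- [ 0.4112 -0.2157  0.032 ]
```

Request:
arm_command:
  targets:
    - [0,-6,-0.5,0,0,0]
    - [0,-6,-0.5,0,0,0]
    - [0,-5,0,0,0,0]
    - [0,-5,0,0,0,0]
    - [0,-4,0,0,0,0.3]
    - [0,-4,0,0,0,0.3]

```text
clock: 12.9
position: [0.4031, -0.2188, 0.0352]
tool_rot: [-3.007, -0.003, -1.509]
force: [0.5, 0.5, 1.1]
grip_width: 0.0855
```

```bash
python3 -c "
from h import *
from workcell import bot
s=bot.observe();print(s['clock'],s['position'],s['tool_rot'],s['qpos'],s['force'])
plan([((.4112,-.2157,.032),-86.4,8)],2)"
```

```text
12.9 [ 0.40314381 -0.2187856   0.03515333] [-3.00741934 -0.00307967 -1.5093633 ] [ 0.1737502   0.66199702  0.30601173  2.26473134 -1.14301429  0.26862557
  0.01135722] [0.52061176 0.45383076 1.11503052]
[-1, -2, 1, 0.1, -0.0, -0.0]
[-1, -2, 1, 0.1, -0.0, -0.0]
[-1, -2, 1, 0.1, -0.0, -0.0]
[-1, -2, 1, 0.1, -0.0, -0.0]
[-1, -2, 1, 0.1, -0.0, -0.0]
-- [ 0.4112 -0.2157  0.032 ]
```

Request:
arm_command:
  targets:
    - [-0.5,-2,0.5,0,0,0]
    - [-0.5,-2,0.5,0,0,0]
    - [0,-1.5,0.3,0,0,0]

```text
clock: 13.2
position: [0.4097, -0.217, 0.035]
tool_rot: [-3.007, -0.003, -1.508]
force: [0.3, 0.5, 0.2]
grip_width: 0.0853
```

Request:
arm_command:
  targets:
    - [0,-1.2,0.2,0,0,0]

```text
clock: 13.3
position: [0.4106, -0.2169, 0.0348]
tool_rot: [-3.008, -0.003, -1.509]
force: [-7.4, 0.2, 3.1]
grip_width: 0.0852
```

Request:
arm_command:
  targets:
    - [0,-1.2,0.2,0,0,0]

```text
clock: 13.4
position: [0.4107, -0.217, 0.0346]
tool_rot: [-3.009, -0.003, -1.51]
force: [-10.3, -0.2, 4.4]
grip_width: 0.0859
```

It stalled as soon as it touched, so the box is snug on the far arm. I'll retract clear, check and hand in.

Request:
arm_command:
  targets:
    - [0,4,0,0,0,0]
    - [0,12,-3,0,0,0]
    - [0,10,-5,0,0,0]
    - [0,2,-30,0,0,0]
    - [0,0,-35,0,0,0]
    - [0,0,-35,0,0,0]
    - [0,0,0,0,0,0]

```text
clock: 14.1
position: [0.363, -0.2201, 0.1405]
tool_rot: [-3.012, 0.002, -1.516]
force: [0.4, 0.3, -1.2]
grip_width: 0.0858
```

```bash
python3 -c "
from h import *
lid()"; cp pics/top_14.10.png pics/f.png || ls pics
```

```text
14.1 [ 0.363  -0.2201  0.1405] [-3.012e+00  2.000e-03 -1.516e+00] [-0.1   0.46  0.71  2.3  -0.82  0.51 -0.25] [ 0.4  0.3 -1.2]
top corner frame lid centre mm (goal -57.5,-82) [-60.1 -81.5] size [126. 169.] yaw 3.23 z 0.0448
side corner frame lid centre mm (goal -57.5,-82) [-59.5 -80.9] size [126. 172.] yaw 3.59 z 0.0441
```

View pics/f.png

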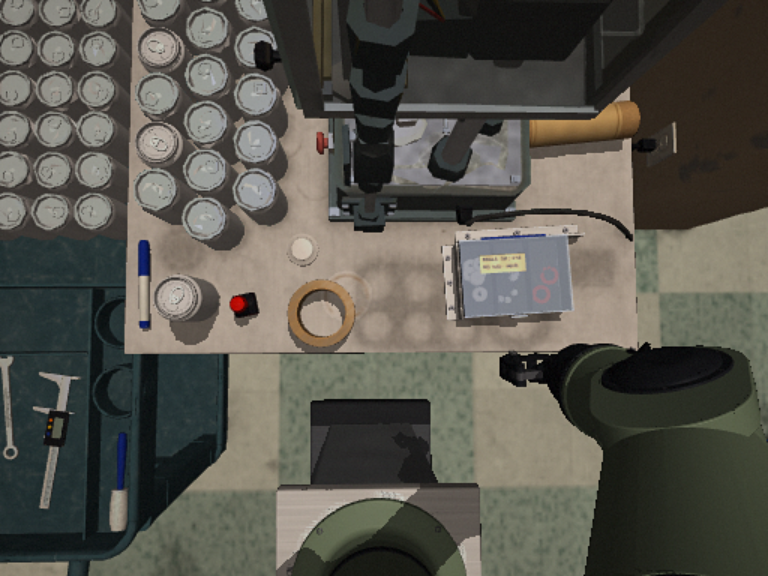

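The box at (458–572, 232–318) sits in the corner. The tape roll, stamp and can have not moved, and the arm is clear.

```bash
python3 -c "
from workcell import bot
bot.job_done()"
```

```text
the job is handed in; nothing more can be done
```

The parts box is in the corner stop, square and snug against both arms, and I have handed the job in at about 14 s on the robot's clock.

I slid it with two fingertips on the latch side up to the far arm, then with two on the right short side up to the side arm. A last latch-side touch stalled within about 1 mm of contact at 7–10 N, so the side push had left no gap at the far arm. The highest push force I read was about 18 N.

**Last checks**
- **Yaw:** 3.2° from the top camera and 3.6° from the side camera, against about 3.6° for the corner. An earlier side-camera reading of 2.05° disagreed, but the gripper partly hid the box in that picture.
- **Position along the side arm (y):** the lid centre was at −81.5 mm (top) and −80.9 mm (side), where the goal is −82 mm.
- **Position towards the far arm (x):** the lid centre read −60.1 mm (top) and −59.5 mm (side), where the goal is −57.5 mm. I put the difference of 2–3 mm down to the latch being counted in the outline, which measured 126 mm deep where the lid is about 120 mm. The far-arm contact at the expected tool position agrees with that.
- **Height:** the lid was still at 44–45 mm after the pushes, so the box lies flat.
- **Bystanders:** the tape roll, stamp and can look unmoved in the top picture, and the arm was clear of everything.

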